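# Load the pinion tray into the gear tester's dock and lock it

## Robot

A 6-joint arm with a two-finger parallel gripper is mounted at the origin on the work surface. World frame = base frame: x ahead of the robot, y to its left, z up, the work surface at z = 0. Lengths are in m, angles in rad, forces in N, time in s.
With the tool pointing down it reaches from about 0.35 to 0.975 m from the base axis. Payload 17.4 kg.
Tool frame: the origin (TCP) lies at the very end of the fingers, on their centre line; the grasp point (between the pads) lies 19 mm behind it; y points along the fingers, x is the direction in which the jaws open and shut, and the axes are right-handed (so a half turn about y gives the same grasp; the last joint's range is limited). The gripper opens to 85 mm and grips with 20 to 120 N. Pads are 22 mm wide; open, the fingers measure 114 mm over their backs; the gripper's body (76 mm by 85 mm) begins 54 mm behind the grasp point. The pads swing forward as they close: fully open they stand 13 mm farther back than shut.
Start: joints at [1.216, 0.116, 1.442, -0, 1.584, -0.038], TCP at [0.21, 0.641, 0.199] pointing down, gripper open.
Joint ranges: [-2.83, 2.83], [-0.83, 2.19], [0.07, 2.5], [-1.14, 4.28], [0.01, 3], [-2.97, 2.97]. Speed limits (rad/s): [1.89, 1.89, 2.22, 3.14, 3.14, 3.14].

## Interface

Orientations are given as a 3x3 rotation matrix whose columns are the frame's x, y, z axes.
In Python, from workcell import status, eyes, robot gives the robot as it stands. The module is installed in compiled form; this text tells all that it offers.
- The arm moves only by the tool step_arm, never from a script. Its argument "targets" is one flat list of numbers, 6 for each row, row after row: the shift along the tool's x, y, z in m, then the turn, a rotation vector about the tool's x, y, z in degrees. In form: [dx, dy, dz, rx, ry, rz, dx, dy, dz, rx, ry, rz, ...]. A call has 1 to 10 rows; each row shifts and turns the pose as measured when the row begins, along the tool's axes as they then stand; what a row does not reach is not made up. A row lasts 1/12 s, in which the tool goes at most 41.7 mm and 7.16 degrees, less where a joint would pass 70% of its speed; a pose out of reach is approached as far as the arm can. A call is refused whole if a number of a shift passes 0.0417 or a number of a turn 7.16, either way. A call with a gripper value outside its range is refused whole. "jaw" is the opening in per cent of the stroke, from 0 (shut) to 100 (fully open), set as the call begins (left out, the last holds). The fingers move at their own pace and stop on an object; "force" is the grip in N (left out, the last holds). Time passes only in rows, so rows that do not move let the fingers close. It gives the time, the measured TCP pose, the force and the opening at its end, in the units of the state.
- status.observe(): the state, without advancing time (a new reading comes with each control period).
- eyes.get_image(name): name is "scene" or "top" or "wrist"; returns a dict with "img" (384x512x3 uint8, red, green, blue), "fx", "fy", "cx", "cy" (pixels), "origin" and "rotation" of the camera in the world; the wrist camera has in their place "tool_from_camera" (4x4, takes a point from camera to tool coordinates, whose origin is the TCP and whose axes are the tool frame's). Camera axes: x right, y up, looking along -z (the intrinsics and any distortion apply to the point x, -y, -z); pixel columns grow to the right and rows downward; lengths in m; the calibration is good to about 2 mm. A picture is of the moment at which its call begins: read the wrist's pose just before it. There is no depth.
- robot.hand_in(): hands the job in, once; it reports no verdict.
The state is a dict: "time_s": time; "joint_pos": joint angles; "dq": joint speeds; "tau": joint torques, N m; "ee_pos": TCP position; "ee_rot": TCP orientation; "force": force on the tool from outside, world axes, zero at the start; "ft_torque": the same for the moment, N m; "width": finger opening in m.
Only numpy, scipy, OpenCV 4.12 (cv2) and the standard library are available. Lean on these libraries where they do the work, as an engineer would, in place of code of your own. Each camera call takes 0.05 s, during which the arm holds its last target. There are 200 camera calls.

## Task

Pick up the blue tray of loose pinions by its bar handle, carry it level so that none spills, and set it down gently in the white loading dock, between the fences. Then slide the red stop block along its rail towards the tray until it clicks home past the sprung ball, locking the tray in, and let go. Do not disturb the master gear, the screwdriver or the cleaner bottle.

Things in the scene. Friction and masses are not known exactly. Their poses are not given: they have to be found in the camera images.
- tray: Open blue plastic tray, 130 (its x) x 84 (y) x 16 mm high, walls 4 mm, 0.28 kg, holding five loose pinions. A white bar handle 12 mm wide, 14 mm high runs along its x over the full length, underside 52 mm and top 66 mm above the tray's underside, on a post at each end. Origin: centre of the underside; z up. Both ends are alike: either may point to the end fence.
- pinion0: Small loose steel pinion, 21 mm across, 12 mm high with its hub, 22 g, standing in the tray. Origin: centre of its underside.
- pinion1: Small loose brass pinion, 21 mm across, 12 mm high with its hub, 22 g, standing in the tray. Origin: centre of its underside.
- pinion2: Small loose steel pinion, 21 mm across, 12 mm high with its hub, 22 g, standing in the tray. Origin: centre of its underside.
- pinion3: Small loose brass pinion, 21 mm across, 12 mm high with its hub, 22 g, standing in the tray. Origin: centre of its underside.
- pinion4: Small loose steel pinion, 21 mm across, 12 mm high with its hub, 22 g, standing in the tray. Origin: centre of its underside.
- dock: White loading dock fixed to the bench, 250 (its x) x 120 (y) mm, bed 25 mm high. Origin: centre of its underside; z up. Its +x part is the tray's nest (dark mat): aluminium side fences with inner faces at y = -46 and 46 mm, from x = -8 to 117 mm, and an end fence, inner face at x = 117 mm, all 12 mm above the bed. The steel rail of the stop block runs along x at y = 0 in the -x part.
- nest (a point): Point on the dock's bed where the tray's origin comes when the tray is fully home against the end fence: dock x = 52, y = 0, z = 25 mm. Axes as the dock's. A tray set down up to some 15 mm short of this (towards -x) is pushed home by the stop block.
- ball_top (a point): Top of the sprung steel ball (12 mm across) that stands 2.5 mm proud of the rail's top, at dock x = -38.5, y = 0, z = 39.5 mm. The rail is 16 mm wide, 12 mm high, from dock x = -124 to -32 mm.
- stop (a joint): Slide of the red stop block along its rail towards the dock's +x (the nest), in m. 0: farthest back; 0.0505: end of travel. Friction about 1.2 N; from about 0.036 it must be forced over the sprung ball (about 6 to 10 N), and at 0.050 the ball clicks up into its notch and holds it. Clicked home, its face stands 1.5 mm short of a tray that is fully home.
- stop_grip (a point): Grip point of the stop block, in its black upright fin: 14 mm thick (dock y), 24 mm long (x); fin's top 13 mm above, red block's top 23 mm below this point. It is 77 mm above the bench, at dock y = 0, x = -108.5 mm plus the joint value. The red block, 56 mm long, 40 mm wide, reaches 44 mm ahead of and 12 mm behind it. Axes as the dock's.
- master_gear: Bystander: steel master gear on a short dark stand, 64 mm across, 42 mm high, 0.5 kg. Origin: centre of its underside.
- screwdriver: Bystander: screwdriver lying on the bench, 150 mm long along its x.
- cleaner: Bystander: cleaner bottle, 52 mm across, 130 mm high. Origin: centre of its underside.
There are look-alikes about, which are no part of the job. Leave any orange or pink look-alike of the tray alone.

How it is judged:
On the way:
1. the tray stands in the dock between the fences with all five pinions inside, the stop block still back (z of tray in the frame of dock between 0.022 and 0.028 m and y of tray in the frame of dock between -0.007 and 0.007 m and x of tray in the frame of dock between 0.03 and 0.055 m and angle between the x axis of tray and the x axis of dock, either way round below 0.1 rad and angle between tray's own z axis and vertical below 0.05 rad and value of joint stop below 0.04 m and x of pinion0 in the frame of tray between -0.061 and 0.061 m and y of pinion0 in the frame of tray between -0.038 and 0.038 m and z of pinion0 in the frame of tray between 0 and 0.022 m and x of pinion1 in the frame of tray between -0.061 and 0.061 m and y of pinion1 in the frame of tray between -0.038 and 0.038 m and z of pinion1 in the frame of tray between 0 and 0.022 m and x of pinion2 in the frame of tray between -0.061 and 0.061 m and y of pinion2 in the frame of tray between -0.038 and 0.038 m and z of pinion2 in the frame of tray between 0 and 0.022 m and x of pinion3 in the frame of tray between -0.061 and 0.061 m and y of pinion3 in the frame of tray between -0.038 and 0.038 m and z of pinion3 in the frame of tray between 0 and 0.022 m and x of pinion4 in the frame of tray between -0.061 and 0.061 m and y of pinion4 in the frame of tray between -0.038 and 0.038 m and z of pinion4 in the frame of tray between 0 and 0.022 m), for 0.2 s.
At the end, for the whole second after the job is handed in: The tray rests on the dock's bed (within 3 mm), level, between the fences and against the end fence (within 4 mm of fully home in x, within 7 mm in y, aligned within 0.1 rad), all five pinions are inside it, and the stop block is clicked home (joint over 0.0485); the tray is at rest (z of tray in the frame of dock between 0.022 and 0.028 m and y of tray in the frame of dock between -0.007 and 0.007 m and x of tray in the frame of dock between 0.048 and 0.055 m and angle between the x axis of tray and the x axis of dock, either way round below 0.1 rad and angle between tray's own z axis and vertical below 0.05 rad and value of joint stop above 0.0485 m and linear speed of tray below 0.02 m/s and x of pinion0 in the frame of tray between -0.061 and 0.061 m and y of pinion0 in the frame of tray between -0.038 and 0.038 m and z of pinion0 in the frame of tray between 0 and 0.022 m and x of pinion1 in the frame of tray between -0.061 and 0.061 m and y of pinion1 in the frame of tray between -0.038 and 0.038 m and z of pinion1 in the frame of tray between 0 and 0.022 m and x of pinion2 in the frame of tray between -0.061 and 0.061 m and y of pinion2 in the frame of tray between -0.038 and 0.038 m and z of pinion2 in the frame of tray between 0 and 0.022 m and x of pinion3 in the frame of tray between -0.061 and 0.061 m and y of pinion3 in the frame of tray between -0.038 and 0.038 m and z of pinion3 in the frame of tray between 0 and 0.022 m and x of pinion4 in the frame of tray between -0.061 and 0.061 m and y of pinion4 in the frame of tray between -0.038 and 0.038 m and z of pinion4 in the frame of tray between 0 and 0.022 m); the robot touches nothing.
It fails at once if the tray is tipped more than 17 degrees (angle between tray's own z axis and vertical above 0.3 rad).
It fails at once if the tray is dropped or flung into the dock (faster than 0.5 m/s within 100 mm of its place) (linear speed of tray above 0.5 m/s and distance between tray and nest below 0.1 m).
It fails at once if the master gear, the screwdriver or the cleaner bottle is moved more than 25 mm (distance of any of master_gear, screwdriver, cleaner from where it was at the start of the episode above 0.025 m).
It fails at once if the master gear or the cleaner bottle is knocked over (angle between any of master_gear, cleaner's own z axis and vertical above 0.4 rad).
It also fails if it takes over 61 s, if anything falls off the work surface, if the arm or the gripper's body presses on something with over 40 N, if the wrist force passes 120 N, or if a joint passes its speed limit or range.

## Working session

There is one attempt and no reset: what is moved stays moved. The work goes in short steps, Python scripts to look and compute and a tool call to move; the robot and the scene stay as the last step left them, time stands still between calls to the robot, and variables do not carry over. Pictures are saved under pics/ and viewed, about 8 in all and at most 12, crops included, and the job is handed in when it is done.

Besides the shell and the picture viewer there is one more tool, called as a command line: name --argument value ..., lists and objects as JSON in quotes. step_arm: Moves the arm, as the interface text tells. Its arguments: {"type":"object","properties":{"targets":{"type":"array"},"jaw":{"type":"number"},"force":{"type":"number"}},"required":["targets"]}

```bash
mkdir -p pics; cat > h.py <<'E'
import numpy as np, cv2
from workcell import status, eyes, robot
def snap(name, fn):
    s=status.observe(); d=eyes.get_image(name)
    if name=="wrist":
        T=np.array(d["tool_from_camera"]); R=np.array(s["ee_rot"]); p=np.array(s["ee_pos"])
        d["origin"]=p+R@T[:3,3]; d["rotation"]=R@T[:3,:3]
    cv2.imwrite(f"pics/{fn}.png", d["img"][:,:,::-1])
    np.savez(f"pics/{fn}.npz", **{k:np.array(v) for k,v in d.items()})
    return d
def load(fn): return dict(np.load(f"pics/{fn}.npz",allow_pickle=True))
def pix2w(d,u,v,z):
    r=np.array(d["rotation"])@np.array([(u-d["cx"])/d["fx"],-(v-d["cy"])/d["fy"],-1.])
    o=np.array(d["origin"]); return o+r*(z-o[2])/r[2]
def w2pix(d,p):
    c=np.array(d["rotation"]).T@(np.array(p)-np.array(d["origin"]))
    return d["cx"]+d["fx"]*c[0]/-c[2], d["cy"]+d["fy"]*c[1]/c[2]
E
python3 - <<'E'
from h import *
a=snap("top","top0"); b=snap("scene","scene0")
print([k for k in a], a["origin"],b["origin"],a["fx"])
s=status.observe(); print(s["time_s"],s["ee_pos"],np.round(s["ee_rot"],3),s["width"],s["force"])
E
```

```text
['img', 'fx', 'fy', 'cx', 'cy', 'origin', 'rotation'] [0.4103532  0.07794346 1.42127852] [ 0.84947002 -0.19657988  0.73200414] 474.9960081282041
0.1 [0.21021698 0.64119775 0.19822948] [[ 0.312 -0.    -0.95 ]
 [ 0.95  -0.001  0.312]
 [-0.001 -1.     0.   ]] 0.08541085475817832 [-0.03463111 -0.44458946 -1.1594871 ]
```

View pics/top0.png

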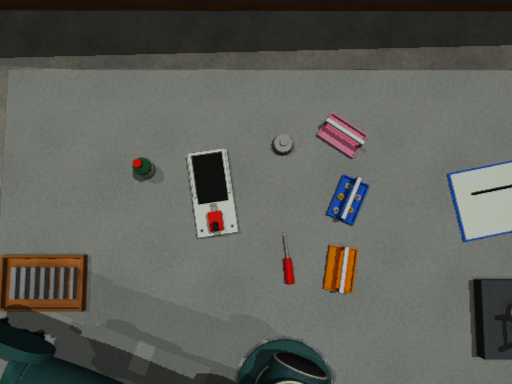

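View pics/scene0.png

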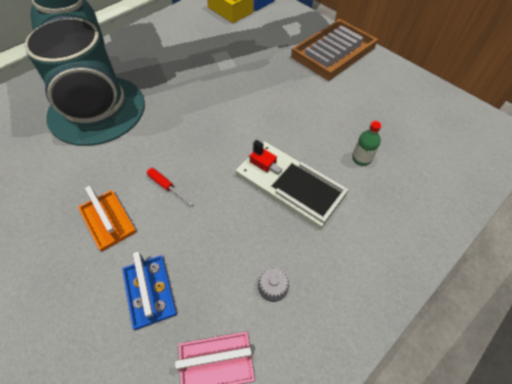

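Top view: blue tray at (347,200), which has the pinions. The look-alikes are orange (340,269) and pink (342,135). Dock at (213,193) with the nest on the far end and the red stop at (215,220), gear (283,145), screwdriver (288,260), bottle (143,168). I choose the blue tray and check it in a close crop.

```bash
python3 - <<'E'
from h import *
d=load("top0"); im=d["img"][:,:,::-1]
a=cv2.resize(im[140:250,175:250],None,fx=5,fy=5,interpolation=cv2.INTER_CUBIC)
b=cv2.resize(im[165:235,310:385],None,fx=5,fy=5,interpolation=cv2.INTER_CUBIC)
b=cv2.copyMakeBorder(b,0,a.shape[0]-b.shape[0],0,0,cv2.BORDER_CONSTANT)
cv2.imwrite("pics/crop0.png",np.hstack([a,b]))
hsv=cv2.cvtColor(im.copy(),cv2.COLOR_BGR2HSV)
# tray blue
m=cv2.inRange(hsv,(105,120,60),(130,255,255)); m[:, :310]=0; m[:,390:]=0
c=max(cv2.findContours(m,0,2)[0],key=cv2.contourArea); r=cv2.minAreaRect(cv2.convexHull(np.vstack([c])));print("blue",r)
B=[pix2w(d,*p,0.016) for p in cv2.boxPoints(r)]; print(np.round(B,3), np.mean(B,0))
# white handle
m=((hsv[...,1]<40)&(hsv[...,2]>190)).astype(np.uint8)*255
for nm,(x0,x1,y0,y1),z in [("handle",(320,375,165,235),.066),("dock",(175,250,140,250),.025)]:
    k=np.zeros_like(m);k[y0:y1,x0:x1]=m[y0:y1,x0:x1]
    pts=cv2.findNonZero(k); r=cv2.minAreaRect(pts); bp=cv2.boxPoints(r); W=np.array([pix2w(d,*p,z) for p in bp])
    print(nm,r,np.round(W,3).tolist(),"c",W.mean(0),"sides",np.linalg.norm(W[0]-W[1]),np.linalg.norm(W[1]-W[2]))
    for i in (0,1):
        e=W[i+1]-W[i]; print(np.degrees(np.arctan2(e[1],e[0])))
for n,(u,v) in dict(gear=(283,145),bottle=(143,168),sd=(288,260),pink=(342,135),orange=(340,269)).items(): print(n,pix2w(d,u,v,.03).round(3))
E
```

```text
blue ((340.89495849609375, 196.39794921875), (14.686063766479492, 43.78622817993164), 22.380136489868164)
[[ 0.499 -0.126  0.016]
 [ 0.621 -0.178  0.016]
 [ 0.604 -0.218  0.016]
 [ 0.483 -0.166  0.016]] [ 0.55178161 -0.17182609  0.016     ]Traceback (most recent call last):
  File "<stdin>", line 16, in <module>
cv2.error: OpenCV(4.12.0) /io/opencv/modules/imgproc/src/convhull.cpp:143: error: (-215:Assertion failed) total >= 0 && (depth == CV_32F || depth == CV_32S) in function 'convexHull'
```

View pics/crop0.png

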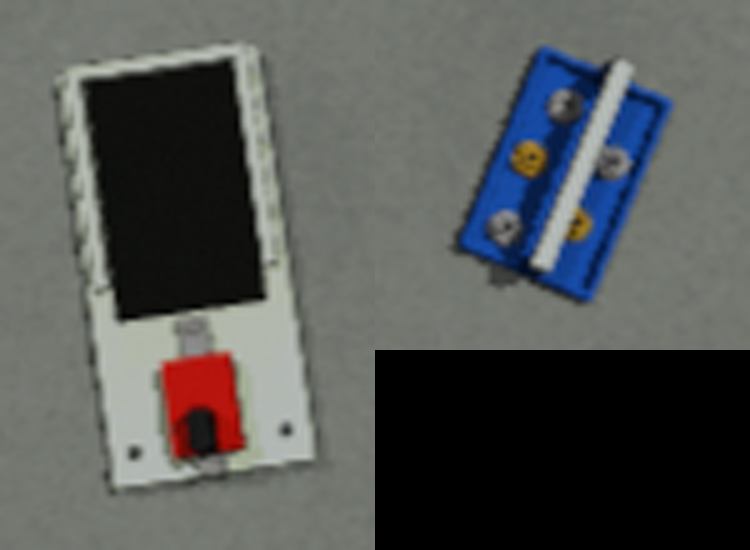

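The crop confirms the blue tray with its five pinions, and the white handle from crop (622,65) to (541,265). The dock corners are near (57,73), (256,43), (315,460) and (113,490), with the stop at the back.

```bash
python3 - <<'E'
from h import *
d=load("top0")
f=lambda u,v,u0,v0,z: pix2w(d,(u+.5)/5-.5+u0,(v+.5)/5-.5+v0,z)
H=[f(247,65,310,165,.066),f(166,265,310,165,.066)]
print("handle",np.round(H,4),np.linalg.norm(H[0]-H[1]),"c",(H[0]+H[1])/2,"yaw",np.degrees(np.arctan2(*(H[0]-H[1])[1::-1])))
C=np.array([f(57,73,175,140,.037),f(256,43,175,140,.037),f(315,460,175,140,.025),f(113,490,175,140,.025)])
print(C.round(4).tolist(),C.mean(0)); e=C[0]+C[1]-C[2]-C[3]; print("dock yaw",np.degrees(np.arctan2(e[1],e[0])),np.linalg.norm(e[:2])/2,np.linalg.norm(C[0]-C[1]),np.linalg.norm(C[2]-C[3]))
t=f(203,420,175,140,.09);print("fin",t)
for n,(u,v) in dict(gear=(283,145),bottle=(143,168),sd=(288,260),pink=(342,135),orange=(340,269)).items(): print(n,pix2w(d,u,v,.03).round(3))
E
```

```text
handle [[ 0.601  -0.2159  0.066 ]
 [ 0.4856 -0.1672  0.066 ]] 0.1252055835654581 c [ 0.54331875 -0.19159542  0.066     ] yaw -22.8921825340843
[[0.674, 0.2879, 0.037], [0.6922, 0.1704, 0.037], [0.4464, 0.1345, 0.025], [0.4288, 0.2526, 0.025]] [0.56035651 0.211361   0.031     ]
dock yaw 8.239496942980725 0.24809753655135763 0.11886307614142554 0.11942911783762429
fin [0.46698796 0.19471735 0.09      ]
gear [0.704 0.001 0.03 ]
bottle [0.634 0.415 0.03 ]
sd [ 0.364 -0.012  0.03 ]
pink [ 0.734 -0.176  0.03 ]
orange [ 0.339 -0.163  0.03 ]
```

step_arm --targets '[-0.028,0,-0.0235,0,0,0,-0.028,0,-0.0235,0,0,0,-0.028,0,-0.0235,0,0,0,-0.028,0,-0.0235,0,0,0,-0.028,0,-0.0235,0,0,0,-0.028,0,-0.0235,0,0,0,-0.028,0,-0.0235,0,0,0,-0.028,0,-0.0235,0,0,0,-0.028,0,-0.0235,0,0,0,-0.028,0,-0.0235,0,0,0]' --jaw 100

```text
time_s: 0.93
ee_pos: [0.3466, 0.2913, 0.1924]
ee_rot: [[0.303, -0.005, -0.953], [0.953, -0.008, 0.303], [-0.009, -1.0, 0.002]]
force: [1.3, -0.0, -0.6]
width: 0.0852
```

step_arm --targets '[-0.028,0,-0.0235,0,0,0,-0.028,0,-0.0235,0,0,0,-0.028,0,-0.0235,0,0,0,-0.028,0,-0.0235,0,0,0,-0.028,0,-0.0235,0,0,0,-0.028,0,-0.0235,0,0,0,-0.028,0,-0.0235,0,0,0,-0.028,0,-0.0235,0,0,0,-0.028,0,-0.0235,0,0,0,-0.028,0,-0.0235,0,0,0]'

```text
time_s: 1.77
ee_pos: [0.4869, -0.0655, 0.1938]
ee_rot: [[0.302, -0.003, -0.953], [0.953, -0.007, 0.302], [-0.008, -1.0, 0.0]]
force: [-0.4, 1.1, -0.4]
width: 0.0853
```

step_arm --targets '[-0.028,0,-0.0235,0,1,0,-0.028,0,-0.0235,0,1,0,-0.015,0,-0.012,0,1,0,0,0,0,0,0,0,0,0,0,0,0,0]'

```text
time_s: 2.18
ee_pos: [0.5215, -0.163, 0.1918]
ee_rot: [[0.36, -0.006, -0.933], [0.933, -0.007, 0.36], [-0.009, -1.0, 0.003]]
force: [-0.2, 0.5, -0.4]
width: 0.0857
```

```bash
python3 - <<'E'
from h import *
d=snap("wrist","w1"); s=status.observe(); print(s["time_s"],s["ee_pos"],np.round(s["ee_rot"],3).tolist(),np.round(s["joint_pos"],2), d["origin"])
E
```

```text
2.2333 [ 0.52137392 -0.16266623  0.19177789] [[0.36, -0.006, -0.933], [0.933, -0.007, 0.36], [-0.009, -1.0, 0.003]] [-0.34 -0.16  1.73 -0.01  1.58 -1.55] [ 0.45061271 -0.13379893  0.36584457]
```

View pics/w1.png

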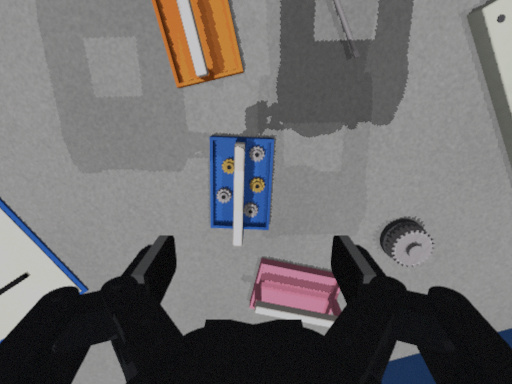

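The wrist view shows the tray with its handle from (240,142) to (238,245) and five pinions inside. The gripper fingers are below it in the picture.

```bash
python3 - <<'E'
from h import *
d=load("w1"); im=d["img"]; hsv=cv2.cvtColor(im,cv2.COLOR_RGB2HSV)
m=((hsv[...,1]<50)&(hsv[...,2]>165)).astype(np.uint8)*255; k=np.zeros_like(m); k[133:252,225:255]=m[133:252,225:255]
n,l,st,c=cv2.connectedComponentsWithStats(k); i=1+np.argmax(st[1:,4]); pts=cv2.findNonZero((l==i).astype(np.uint8)).astype(np.float32)
r=cv2.minAreaRect(pts); bp=cv2.boxPoints(r); print(r)
W=np.array([pix2w(d,*p,.066) for p in bp]);print(W.round(4).tolist(),W.mean(0))
for j in (0,1):
    e=W[j+1]-W[j];print(np.linalg.norm(e),np.degrees(np.arctan2(e[1],e[0])))
s=status.observe();R=s["ee_rot"];p=np.array(s["ee_pos"]);t=W.mean(0)-p; print("tool shift xz",R.T@(np.r_[t[:2],0]))
print("tool z yaw",np.degrees(np.arctan2(-R[1][2],-R[0][2])))
E
```

```text
((238.10955810546875, 195.5357666015625), (9.11733341217041, 99.05355834960938), 0.971021831035614)
[[0.5991, -0.2218, 0.066], [0.4845, -0.1725, 0.066], [0.4884, -0.163, 0.066], [0.6033, -0.2112, 0.066]] [ 0.54382654 -0.19214477  0.066     ]
0.12470626284306603 156.69577906497457
0.010210645997366338 67.97573574922711
tool shift xz [-1.94231727e-02  7.76634991e-05 -3.15569213e-02]
tool z yaw -21.092970452296854
```

step_arm --targets '[-0.01,0.02,-0.016,0,1,-0.5,-0.01,0.025,-0.016,0,1,0,0,0.02,0,0,0,0,0,0.01,0,0,0,0,0,0,0,0,0,0]'

```text
time_s: 2.65
ee_pos: [0.5445, -0.1891, 0.1164]
ee_rot: [[0.388, 0.001, -0.922], [0.922, 0.001, 0.388], [0.001, -1.0, -0.001]]
force: [-0.4, -0.1, -0.5]
width: 0.0856
```

step_arm --targets '[-0.0015,0.02,-0.0005,0,0,0,-0.0015,0.02,0,0,0,0,0,0.02,0,0,0,0,0,0.01,0,0,0,0,0,0.004,0,0,0,0,0,0,0,0,0,0]'

```text
time_s: 3.15
ee_pos: [0.5455, -0.1875, 0.0469]
ee_rot: [[0.381, 0.008, -0.924], [0.924, -0.001, 0.381], [0.002, -1.0, -0.008]]
force: [-0.8, 0.1, 0.1]
width: 0.0854
```

step_arm --targets '[-0.005,0.007,0,0.45,0.5,0,0,0.001,0,0,0,0,0,0,0,0,0,0]'

```text
time_s: 3.4
ee_pos: [0.5448, -0.1924, 0.0417]
ee_rot: [[0.389, 0.003, -0.921], [0.921, 0.001, 0.389], [0.002, -1.0, -0.003]]
force: [-0.4, 1.3, 0.2]
width: 0.0854
```

step_arm --targets '[0,0,0,0,0,0,0,0,0,0,0,0,0,0,0,0,0,0,0,0,0,0,0,0,0,0,0,0,0,0,0,0,0,0,0,0]' --jaw 0 --force 60

```text
time_s: 3.9
ee_pos: [0.5457, -0.193, 0.0439]
ee_rot: [[0.39, 0.006, -0.921], [0.921, -0.0, 0.39], [0.002, -1.0, -0.006]]
force: [0.1, -0.1, -0.8]
width: 0.0123
```

step_arm --targets '[0,-0.003,0,0,0,0,0,-0.006,0,0,0,0,0,-0.01,0,0,0,0,0,-0.014,0,0,0,0,0,-0.018,0,0,0,0,0,-0.018,0,0,0,0,0,-0.018,0,0,0,0,0,-0.014,0,0,0,0,0,-0.009,0,0,0,0,0,-0.004,0,0,0,0]'

```text
time_s: 4.73
ee_pos: [0.5444, -0.1927, 0.1691]
ee_rot: [[0.389, 0.007, -0.921], [0.921, -0.001, 0.389], [0.002, -1.0, -0.006]]
force: [0.6, 0.1, -0.2]
width: -0.0001
```

The width is 0, so the bar slipped out. I look before doing anything else.

```bash
python3 - <<'E'
from h import *
d=snap("wrist","w2"); s=status.observe(); print(s["time_s"],s["ee_pos"],s["width"])
e=snap("scene","s2")
a=cv2.resize(d["img"][100:384,120:400],None,fx=1.4,fy=1.4); b=cv2.resize(e["img"][180:384,60:310],None,fx=1.6,fy=1.6)
h=max(a.shape[0],b.shape[0]); p=lambda x:cv2.copyMakeBorder(x,0,h-x.shape[0],0,0,0)
cv2.imwrite("pics/c2.png",np.hstack([p(a),p(b)])[:,:,::-1])
E
```

```text
4.7833 [ 0.54462588 -0.19276906  0.16946737] -0.00037149038613897614
```

View pics/c2.png

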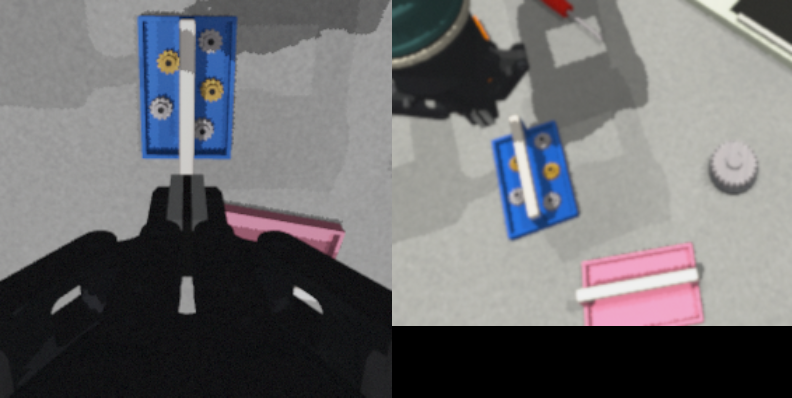

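The tray is still upright in place with all five pinions. The jaws closed and slid off the bar. I'll measure the handle again, then grip lower and harder.

```bash
python3 - <<'E'
from h import *
d=load("w2"); 
f=lambda u,v,z: pix2w(d,(u+.5)/1.4-.5+120,(v+.5)/1.4-.5+100,z)
E0=f(187.5,18,.066);E1=f(187,170,.066);e=E1-E0;print(E0,E1,np.degrees(np.arctan2(e[1],e[0])),E0+.065*e/np.linalg.norm(e))
d1=load("w1"); f1=pix2w(d1,240,142,.066); print("before",f1)
B=np.array([f(139,16,.016),f(237,16,.016),f(231,157,.016),f(142,157,.016)]);print(B.round(4).tolist(),B.mean(0),np.linalg.norm(B[0]-B[1]),np.linalg.norm(B[0]-B[3]))
E
```

```text
[ 0.48332276 -0.16601047  0.066     ] [ 0.59225155 -0.21244193  0.066     ] -23.086379929853393 [ 0.54311722 -0.19149817  0.066     ]
before [ 0.48271809 -0.16499736  0.066     ]
[[0.468, -0.2035, 0.016], [0.5, -0.1278, 0.016], [0.6178, -0.1781, 0.016], [0.585, -0.2553, 0.016]] [ 0.54270016 -0.1911768   0.016     ] 0.08212300161246482 0.12801434444503118
```

step_arm --targets '[0,0,0.001,0.3,0,0,0.0005,0,0.001,0,0,0,0,0,0,0,0,0,0,0.02,0,0,0,0,0,0.025,0,0,0,0,0,0.025,0,0,0,0,0,0.025,0,0,0,0,0,0.016,0,0,0,0,0,0,0,0,0,0,0,0,0,0,0,0]' --jaw 100

```text
time_s: 5.67
ee_pos: [0.5396, -0.1898, 0.0464]
ee_rot: [[0.389, -0.006, -0.921], [0.921, 0.005, 0.389], [0.002, -1.0, 0.008]]
force: [0.0, 0.0, 0.6]
width: 0.0854
```

step_arm --targets '[0,0.007,-0.003,-0.3,0,0,0,0.006,-0.001,0,0,0,0,0,0,0,0,0]'

```text
time_s: 5.92
ee_pos: [0.5444, -0.1917, 0.0344]
ee_rot: [[0.389, 0.001, -0.921], [0.921, 0.002, 0.389], [0.002, -1.0, 0.0]]
force: [-0.4, -0.0, -0.3]
width: 0.0855
```

step_arm --targets '[0,0,0,0,0,0,0,0,0,0,0,0,0,0,0,0,0,0,0,0,0,0,0,0,0,0,0,0,0,0]' --jaw 0 --force 110

```text
time_s: 6.33
ee_pos: [0.5456, -0.1922, 0.0368]
ee_rot: [[0.389, 0.004, -0.921], [0.921, 0.001, 0.389], [0.002, -1.0, -0.003]]
force: [0.5, 0.6, -0.4]
width: 0.0257
```

step_arm --targets '[0,0,0,0,0,0,0,0,0,0,0,0,0,0,0,0,0,0,0,0,0,0,0,0,0,0,0,0,0,0]'

```text
time_s: 6.75
ee_pos: [0.5458, -0.1923, 0.0374]
ee_rot: [[0.389, 0.005, -0.921], [0.921, 0.0, 0.389], [0.002, -1.0, -0.004]]
force: [-0.1, 0.2, 0.1]
width: 0.0002
```

step_arm --targets '[0,-0.003,0,0,0,0,0,-0.005,0,0,0,0,0,-0.006,0,0,0,0,0,-0.004,0,0,0,0,0,0,0,0,0,0]'

```text
time_s: 7.17
ee_pos: [0.5458, -0.1923, 0.0575]
ee_rot: [[0.389, 0.005, -0.921], [0.921, 0.0, 0.389], [0.002, -1.0, -0.004]]
force: [1.0, -0.1, -0.1]
width: 0.0001
```

The jaws shut on nothing at a place where the bar should be, so I look at this closely.

```bash
python3 - <<'E'
from h import *
d=snap("wrist","w3"); s=status.observe(); print(s["time_s"],s["ee_pos"],s["width"], w2pix(d,s["ee_pos"]))
e=snap("scene","s3"); print("scene px",w2pix(e,s["ee_pos"]),w2pix(e,[.4832,-.166,.066]),w2pix(e,[.6029,-.217,.066]))
a=cv2.resize(d["img"][100:384,120:400],None,fx=1.4,fy=1.4); b=cv2.resize(e["img"][220:350,80:230],None,fx=2.6,fy=2.6)
h=max(a.shape[0],b.shape[0]); p=lambda x:cv2.copyMakeBorder(x,0,h-x.shape[0],0,0,0)
cv2.imwrite("pics/c3.png",np.hstack([p(a),p(b)])[:,:,::-1])
E
```

```text
7.2167 [ 0.54574343 -0.19226391  0.05719159] -0.0002533902606086005 (np.float64(253.1277671787908), np.float64(216.88692865619794))
scene px (np.float64(143.53486918063686), np.float64(282.8425975371704)) (np.float64(135.75301998445826), np.float64(250.36432262522666)) (np.float64(148.72504649137358), np.float64(312.84990282733884))
```

View pics/c3.png

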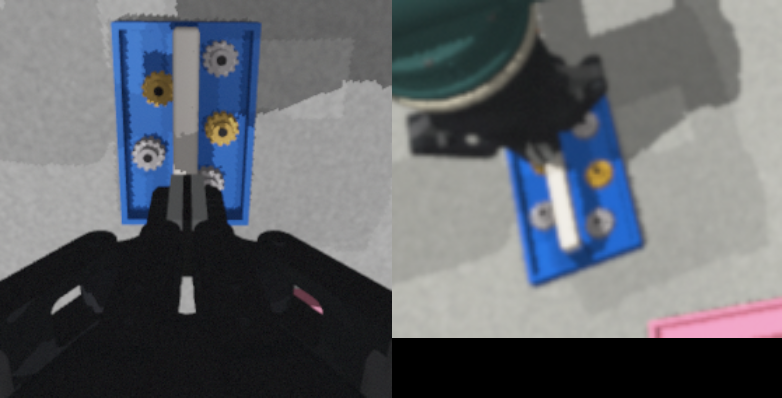

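The jaws are shut right over the bar. I project points along the tool axis onto both views, to find where the fingertips really are.

```bash
python3 - <<'E'
from h import *
s=status.observe(); P=np.array(s["ee_pos"]);R=np.array(s["ee_rot"])
out=[]
for fn,(x0,x1,y0,y1),k in [("w3",(225,285,190,250),6),("s3",(115,175,245,305),6)]:
    d=load(fn); im=d["img"][y0:y1,x0:x1,::-1].copy(); im=cv2.resize(im,None,fx=k,fy=k,interpolation=cv2.INTER_CUBIC)
    for i,c in zip((0,.01,.02,.03),((0,0,255),(0,200,255),(0,255,0),(255,0,255))):
        for zz in (-.011,.011):
            u,v=w2pix(d,P+R@[0,-i,zz]); cv2.circle(im,(int((u-x0+.5)*k),int((v-y0+.5)*k)),4,c,-1); print(fn,i,zz,round(u,1),round(v,1))
    out.append(im)
cv2.imwrite("pics/c4.png",np.hstack(out)); print(d["fx"],load("w3")["fx"],s["ee_pos"],s["width"])
E
```

```text
w3 0 -0.011 253.1 230.3
w3 0 0.011 253.1 201.7
w3 0.01 -0.011 253.1 237.0
w3 0.01 0.011 253.1 207.1
w3 0.02 -0.011 253.1 244.4
w3 0.02 0.011 253.1 213.1
w3 0.03 -0.011 253.1 252.6
w3 0.03 0.011 253.1 219.8
s3 0 -0.011 144.7 288.1
s3 0 0.011 142.5 277.6
s3 0.01 -0.011 143.4 286.4
s3 0.01 0.011 141.2 275.9
s3 0.02 -0.011 142.0 284.7
s3 0.02 0.011 139.8 274.1
s3 0.03 -0.011 140.6 283.0
s3 0.03 0.011 138.4 272.2
354.98249721680156 267.94684613157807 [ 0.5455316  -0.19217389  0.05665896] 0.00014501360207111027
```

View pics/c4.png

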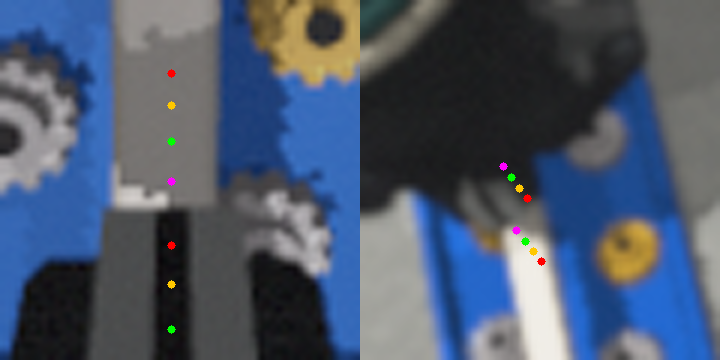

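Both views agree that the real fingertips sit about 30–37 mm short of the reported TCP. In the wrist view the pads end at v≈225, against 202 predicted. So at a reported z of 0.037 the jaws closed just above the bar. I'll open them and go about 35 mm deeper, watching the force.

step_arm --targets '[0,0,0.001,0,0,0,0,0,0.001,0,0,0,0,0,0,0,0,0,0,0,0,0,0,0,0,0,0,0,0,0,0,0,0,0,0,0,0,0,0,0,0,0,0,0.006,0,0,0,0,0,0.008,0,0,0,0]' --jaw 100

```text
time_s: 8.02
ee_pos: [0.5437, -0.1914, 0.0423]
ee_rot: [[0.389, 0.005, -0.921], [0.921, 0.0, 0.389], [0.002, -1.0, -0.004]]
force: [0.1, 1.0, 0.3]
width: 0.0853
```

step_arm --targets '[0,0.006,0,0,0,0,0,0.006,0,0,0,0,0,0.006,0,0,0,0,0,0.004,0,0,0,0,0,0,0,0,0,0]'

```text
time_s: 8.43
ee_pos: [0.5425, -0.1908, 0.0145]
ee_rot: [[0.389, 0.001, -0.921], [0.921, 0.002, 0.389], [0.002, -1.0, -0.0]]
force: [0.1, 0.5, -0.5]
width: 0.0853
```

step_arm --targets '[0,0.005,-0.001,0,0,0,0,0.004,0,0,0,0,0,0,0,0,0,0]'

```text
time_s: 8.68
ee_pos: [0.5435, -0.1912, 0.0044]
ee_rot: [[0.389, 0.001, -0.921], [0.921, 0.002, 0.389], [0.002, -1.0, -0.0]]
force: [-0.7, 0.7, -0.1]
width: 0.0855
```

step_arm --targets '[0,0,0,0,0,0,0,0,0,0,0,0,0,0,0,0,0,0,0,0,0,0,0,0,0,0,0,0,0,0,0,0,0,0,0,0,0,0,0,0,0,0,0,0,0,0,0,0,0,0,0,0,0,0]' --jaw 0 --force 60

```text
time_s: 9.43
ee_pos: [0.5439, -0.1916, 0.0052]
ee_rot: [[0.389, 0.002, -0.921], [0.921, 0.001, 0.389], [0.002, -1.0, -0.002]]
force: [0.0, 0.0, -1.0]
width: 0.0112
```

The grip holds at 11 mm. I'll do a slow test lift.

step_arm --targets '[0,-0.003,0,0,0,0,0,-0.005,0,0,0,0,0,-0.006,0,0,0,0,0,-0.003,0,0,0,0,0,0,0,0,0,0]'

```text
time_s: 9.85
ee_pos: [0.5432, -0.1912, 0.0233]
ee_rot: [[0.389, 0.0, -0.921], [0.921, 0.002, 0.389], [0.002, -1.0, 0.0]]
force: [0.1, 0.1, -3.3]
width: 0.0113
```

step_arm --targets '[0,-0.005,0,0,0,0,0,-0.01,0,0,0,0,0,-0.015,0,0,0,0,0,-0.018,0,0,0,0,0.003,-0.018,0,0,-0.5,0,0.006,-0.012,0,0,-1,0,0.011,-0.008,0,0,-1.5,0,0.016,-0.004,0,0,-1.6,0,0.02,0,0,0,-1.6,0,0.024,0,0,0,-1.6,0]'

```text
time_s: 10.68
ee_pos: [0.5695, -0.1141, 0.1228]
ee_rot: [[0.255, 0.002, -0.967], [0.967, 0.001, 0.255], [0.002, -1.0, -0.001]]
force: [1.3, 0.2, -2.7]
width: 0.0107
```

step_arm --targets '[0.026,0,0,0,-1.7,0,0.026,0,0,0,-1.7,0,0.026,0,0,0,-1.7,0,0.026,0,0,0,-1.7,0,0.026,0,0,0,-1.7,0,0.026,0,0,0,-1.7,0,0.026,0,0,0,-1.7,0,0.022,0,0,0,-1.7,0,0.016,0,0,0,-1.5,0,0.01,0,0,0,-1,0]'

```text
time_s: 11.52
ee_pos: [0.5989, 0.1356, 0.1241]
ee_rot: [[-0.057, 0.0, -0.998], [0.998, 0.003, -0.057], [0.003, -1.0, -0.001]]
force: [0.1, 0.0, -4.1]
width: 0.0111
```

step_arm --targets '[0.01,0,-0.001,0,-1,0,0.016,0,-0.002,0,-1.3,0,0.018,0,-0.002,0,-1.3,0,0.016,0,-0.002,0,-1,0,0.01,0,-0.001,0,-0.4,0,0.006,0,0,0,0,0,0,0,0,0,0,0,0,0,0,0,0,0]'

```text
time_s: 12.18
ee_pos: [0.5977, 0.2187, 0.1239]
ee_rot: [[-0.155, -0.001, -0.988], [0.988, 0.002, -0.155], [0.002, -1.0, 0.001]]
force: [0.2, -0.2, -2.9]
width: 0.0113
```

```bash
python3 - <<'E'
from h import *
d=snap("wrist","w5"); s=status.observe(); print(s["time_s"],s["ee_pos"],np.round(s["ee_rot"],3).tolist(),s["width"])
im=d["img"][:,:,::-1].copy()
c=np.array([.5604,.2114]);y=np.radians(8.24);u=np.array([np.cos(y),np.sin(y)]);n=np.array([-u[1],u[0]])
for a,b,z in [(-.125,-.06,.025),(-.125,.06,.025),(-.008,-.046,.037),(-.008,.046,.037),(.117,-.046,.037),(.117,.046,.037),(-.0385,0,.0395),(-.1085,0,.09)]:
    p=w2pix(d,np.r_[c+a*u+b*n,z]); print(a,b,np.round(p,1)); cv2.circle(im,tuple(int(round(t)) for t in p),2,(255,0,255),-1)
cv2.imwrite("pics/w5m.png",cv2.resize(im,None,fx=1.5,fy=1.5,interpolation=cv2.INTER_CUBIC))
E
```

```text
12.2333 [0.59771577 0.21849853 0.12394132] [[-0.155, -0.001, -0.988], [0.988, 0.002, -0.155], [0.002, -1.0, 0.001]] 0.011004427492187418
-0.125 -0.06 [184.2  -1.3]
-0.125 0.06 [321.3   0.6]
-0.008 -0.046 [203.7 135.8]
-0.008 0.046 [299.2 136.9]
0.117 -0.046 [208.7 250.5]
0.117 0.046 [292.1 251.3]
-0.0385 0 [251.8 103.2]
-0.1085 0 [252.6  -7.4]
```

View pics/w5m.png

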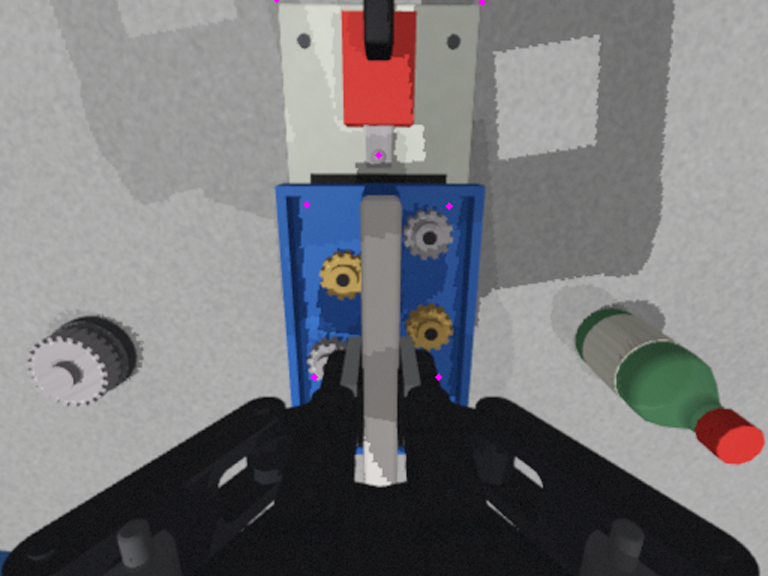

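Wrist view: the dock markers land on the ball (378,156) and the dock's corners, so the dock pose is right. The tray is level with all pinions, about 8 mm short and 1.5 mm off in y. I'll correct that and go down.

step_arm --targets '[-0.001,0.004,-0.004,0,0.3,0,-0.0007,0.01,-0.004,0,0.3,0,0,0.014,0,0,0,0,0,0.014,0,0,0,0,0,0.01,0,0,0,0,0,0.005,0,0,0,0,0,0,0,0,0,0,0,0,0,0,0,0]'

```text
time_s: 12.9
ee_pos: [0.6061, 0.2145, 0.0581]
ee_rot: [[-0.139, -0.004, -0.99], [0.99, 0.001, -0.139], [0.001, -1.0, 0.004]]
force: [0.2, 0.4, -2.8]
width: 0.011
```

step_arm --targets '[0.0035,0,0,0,0,0,0,0.003,0,0,0,0,0,0.003,0,0,0,0,0,0,0,0,0,0]'

```text
time_s: 13.23
ee_pos: [0.606, 0.2188, 0.053]
ee_rot: [[-0.139, -0.003, -0.99], [0.99, 0.001, -0.139], [0.002, -1.0, 0.002]]
force: [0.5, 0.5, -3.6]
width: 0.011
```

step_arm --targets '[0,0.004,0,0,0,0,0,0.005,0,0,0,0,0,0.004,0,0,0,0,0,0.002,0,0,0,0,0,0,0,0,0,0]'

```text
time_s: 13.65
ee_pos: [0.6063, 0.219, 0.0371]
ee_rot: [[-0.14, -0.001, -0.99], [0.99, 0.002, -0.14], [0.002, -1.0, 0.001]]
force: [-0.1, 0.0, -2.4]
width: 0.0106
```

step_arm --targets '[0,0.002,0,0,0,0,0,0.002,0,0,0,0,0,0.002,0,0,0,0,0,0,0,0,0,0]'

```text
time_s: 13.98
ee_pos: [0.6063, 0.219, 0.0304]
ee_rot: [[-0.139, -0.002, -0.99], [0.99, 0.002, -0.139], [0.002, -1.0, 0.001]]
force: [-0.6, 1.2, -2.7]
width: 0.0108
```

step_arm --targets '[0,0.0015,0,0,0,0,0,0,0,0,0,0]'

```text
time_s: 14.15
ee_pos: [0.6067, 0.219, 0.0307]
ee_rot: [[-0.139, -0.001, -0.99], [0.99, 0.002, -0.139], [0.002, -1.0, 0.0]]
force: [-0.6, -0.2, -4.4]
width: 0.0111
```

step_arm --targets '[0,0.002,0,0,0,0,0,0.0015,0,0,0,0,0,0,0,0,0,0]'

```text
time_s: 14.4
ee_pos: [0.6076, 0.2193, 0.0307]
ee_rot: [[-0.139, 0.002, -0.99], [0.99, 0.003, -0.139], [0.002, -1.0, -0.003]]
force: [1.0, -0.8, -3.1]
width: 0.0109
```

step_arm --targets '[0,0.004,0,0,0,0,0,0,0,0,0,0]'

```text
time_s: 14.57
ee_pos: [0.6086, 0.2196, 0.0312]
ee_rot: [[-0.14, 0.005, -0.99], [0.99, 0.003, -0.14], [0.003, -1.0, -0.006]]
force: [-0.3, 0.8, -3.4]
width: 0.0108
```

step_arm --targets '[0,0.003,0.002,0.3,0,0,0,0.003,0,0,0,0,0,0.003,0,0,0,0]'

```text
time_s: 14.82
ee_pos: [0.6092, 0.22, 0.0301]
ee_rot: [[-0.14, 0.007, -0.99], [0.99, 0.005, -0.14], [0.004, -1.0, -0.008]]
force: [-17.9, -5.9, 33.7]
width: 0.0105
```

Firm contact now, so the tray is seated. I'll ease off and let go.

step_arm --targets '[0,-0.001,0,0,0,0,0,0,0,0,0,0]'

```text
time_s: 14.98
ee_pos: [0.6094, 0.2201, 0.0319]
ee_rot: [[-0.14, 0.008, -0.99], [0.99, 0.005, -0.14], [0.004, -1.0, -0.009]]
force: [0.9, 0.6, -3.3]
width: 0.011
```

step_arm --targets '[0,0,0,0,0,0,0,0,0,0,0,0,0,0,0,0,0,0,0,0,0,0,0,0,0,0,0,0,0,0,0,0,0,0,0,0]' --jaw 60

```text
time_s: 15.48
ee_pos: [0.609, 0.22, 0.0296]
ee_rot: [[-0.14, 0.007, -0.99], [0.99, 0.005, -0.14], [0.004, -1.0, -0.007]]
force: [1.2, -0.2, -0.4]
width: 0.0512
```

step_arm --targets '[0,-0.004,0,0,0,0,0,-0.008,0,0,0,0,0,-0.015,0,0.3,0,0,0,-0.02,0,0,0,0,0,-0.02,0,0,0,0,0,-0.02,0,0,0,0,0,-0.015,0.01,0,0,0,0,-0.008,0.02,0,0,0,0,0,0.02,0,0,0,0,0,0.01,0,0,0]'

```text
time_s: 16.32
ee_pos: [0.5487, 0.2109, 0.1502]
ee_rot: [[-0.139, 0.003, -0.99], [0.99, 0.005, -0.139], [0.004, -1.0, -0.003]]
force: [-1.5, 0.6, -0.2]
width: 0.0512
```

```bash
python3 - <<'E'
from h import *
d=snap("wrist","w6"); s=status.observe(); print(s["time_s"],s["ee_pos"],np.round(s["ee_rot"],3).tolist(),s["width"])
cv2.imwrite("pics/w6m.png",cv2.resize(d["img"][:,:,::-1],None,fx=1.5,fy=1.5,interpolation=cv2.INTER_CUBIC))
def dock(p):
    c=np.array([.5604,.2114]);y=np.radians(8.24);e=p[:2]-c; return np.round([e@[np.cos(y),np.sin(y)],e@[-np.sin(y),np.cos(y)]],4)
w=load("w5"); print("block front edge",dock(pix2w(w,252,83,.054)),"fin front top",dock(pix2w(w,252,38.3,.09)))
E
```

```text
16.3667 [0.5480506  0.21087381 0.15051101] [[-0.139, 0.003, -0.99], [0.99, 0.005, -0.139], [0.004, -1.0, -0.004]] 0.05120683206591921
block front edge [-0.0549  0.0001] fin front top [-0.0815 -0.0001]
```

View pics/w6m.png

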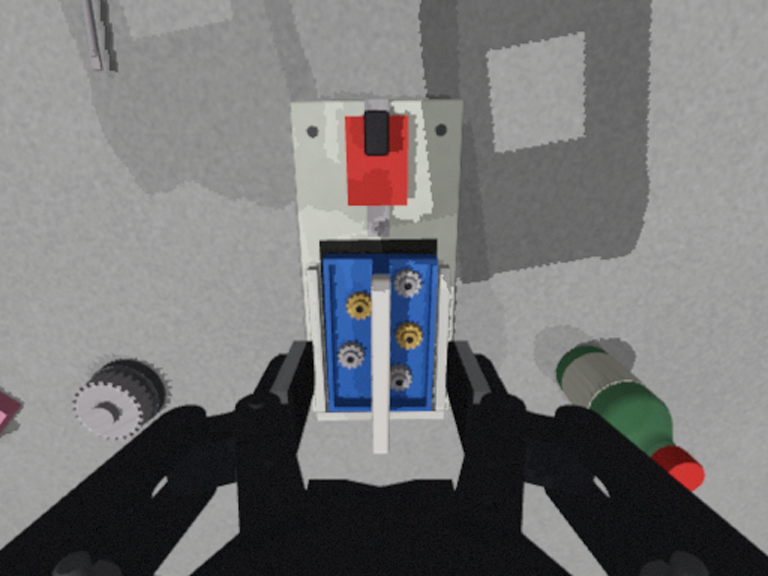

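The tray sits between the fences with all five pinions inside. The stop is still back, its fin at (376,133) in the upscaled view. I'll move over the fin.

```bash
python3 - <<'E'
from h import *
d=load("w6")
def dock(u,v,z):
    p=pix2w(d,(u+.5)/1.5-.5,(v+.5)/1.5-.5,z); c=np.array([.5604,.2114]);y=np.radians(8.24);e=p[:2]-c; return np.round([e@[np.cos(y),np.sin(y)],e@[-np.sin(y),np.cos(y)]],4)
print("fin top ends",dock(376.5,111,.09),dock(376.5,156,.09),"block front",dock(376,205,.054),"tray near rim",dock(322,257,.041),dock(437,257,.041),"handle end",dock(380,277,.091),"fences",dock(322,268,.037),dock(440,266,.037))
E
```

```text
fin top ends [-1.106e-01  1.000e-04] [-0.0875 -0.0001] block front [-0.0561 -0.0008] tray near rim [-0.0174 -0.0403] [-0.0169  0.043 ] handle end [-0.0174  0.0015] fences [-0.0079 -0.0413] [-0.009   0.0461]
```

step_arm --targets '[0,0,0.01,0,0,0,-0.001,0,0.018,0,0,0,-0.001,0,0.02,0,0,0,0,0,0.018,0,0,0,0,0,0.01,0,0,0,0,0,0.004,0,0,0,0,0,0,0,0,0]'

```text
time_s: 16.95
ee_pos: [0.4676, 0.1974, 0.1516]
ee_rot: [[-0.139, 0.005, -0.99], [0.99, 0.005, -0.139], [0.004, -1.0, -0.006]]
force: [-0.0, -0.6, 0.2]
width: 0.0511
```

step_arm --targets '[0,0.008,0.002,0.2,0,0,0,0.016,0.002,0,0,0,0,0.02,0.001,0,0,0,0,0.02,0,0,0,0,0,0.016,0,0,0,0,0,0.01,0,0,0,0,0,0.004,0,0,0,0,0,0,0,0,0,0]'

```text
time_s: 17.62
ee_pos: [0.4666, 0.1976, 0.0508]
ee_rot: [[-0.139, 0.001, -0.99], [0.99, 0.004, -0.139], [0.004, -1.0, -0.001]]
force: [-0.8, -0.3, -0.8]
width: 0.0511
```

step_arm --targets '[0,0.006,0.002,0,0,0,0,0.008,0.002,0,0,0,0,0.005,0,0,0,0,0,0,0,0,0,0]'

```text
time_s: 17.95
ee_pos: [0.4637, 0.1975, 0.0318]
ee_rot: [[-0.138, 0.003, -0.99], [0.99, 0.005, -0.138], [0.005, -1.0, -0.004]]
force: [0.7, -0.4, 0.8]
width: 0.051
```

step_arm --targets '[0,0,0,0,0,0,0,0,0,0,0,0,0,0,0,0,0,0,0,0,0,0,0,0,0,0,0,0,0,0,0,0,0,0,0,0,0,0,0,0,0,0]' --jaw 0 --force 60

```text
time_s: 18.53
ee_pos: [0.4642, 0.1972, 0.0327]
ee_rot: [[-0.139, 0.004, -0.99], [0.99, 0.005, -0.139], [0.004, -1.0, -0.005]]
force: [0.3, -1.2, -2.3]
width: 0.0127
```

step_arm --targets '[0,0,-0.004,0,0,0,0,0,-0.005,0,0,0,0,0,-0.005,0,0,0,0,0,-0.005,0,0,0,0,0,-0.004,0,0,0,0,0,0,0,0,0]'

```text
time_s: 19.03
ee_pos: [0.4891, 0.2011, 0.0327]
ee_rot: [[-0.139, 0.003, -0.99], [0.99, 0.005, -0.139], [0.004, -1.0, -0.004]]
force: [-2.0, -0.3, 0.2]
width: 0.0131
```

step_arm --targets '[0,0,-0.005,0,0,0,0,0,-0.006,0,0,0,0,0,-0.006,0,0,0,0,0,-0.005,0,0,0,0,0,0,0,0,0]'

```text
time_s: 19.45
ee_pos: [0.5075, 0.2038, 0.0325]
ee_rot: [[-0.14, -0.011, -0.99], [0.99, 0.002, -0.14], [0.004, -1.0, 0.01]]
force: [-7.6, -1.6, 4.4]
width: 0.0131
```

step_arm --targets '[0,0,-0.005,0,0,0,0,0,-0.005,0,0,0]'

```text
time_s: 19.62
ee_pos: [0.5089, 0.204, 0.0323]
ee_rot: [[-0.14, -0.034, -0.99], [0.99, -0.002, -0.14], [0.002, -0.999, 0.034]]
force: [-43.3, -8.3, 18.2]
width: 0.0125
```

The stop has hit its end (43 N). I'll release it and go straight up.

step_arm --targets '[0,0,0.001,-1,0,0,0,0,0,0,0,0,0,0,0,0,0,0,0,0,0,0,0,0,0,0,0,0,0,0,0,0,0,0,0,0]' --jaw 60

```text
time_s: 20.12
ee_pos: [0.5095, 0.2042, 0.0332]
ee_rot: [[-0.14, -0.017, -0.99], [0.99, 0.0, -0.14], [0.003, -1.0, 0.017]]
force: [0.4, 0.2, -0.1]
width: 0.0511
```

step_arm --targets '[0,-0.005,0,-0.3,0,0,0,-0.01,0,-0.3,0,0,0,-0.018,0,-0.3,0,0,0,-0.02,0,0,0,0,0,-0.02,0.005,0,0,0,0,-0.02,0.015,0,0,0,0,-0.015,0.02,0,0,0,0,-0.008,0.015,0,0,0,0,0,0.005,0,0,0,0,0,0,0,0,0]'

```text
time_s: 20.95
ee_pos: [0.4491, 0.1951, 0.1615]
ee_rot: [[-0.139, 0.006, -0.99], [0.99, 0.005, -0.139], [0.004, -1.0, -0.007]]
force: [0.8, 0.3, -0.5]
width: 0.0513
```

```bash
python3 - <<'E'
from h import *
d=snap("wrist","w7"); s=status.observe(); print(s["time_s"],s["ee_pos"],s["width"],s["force"])
im=d["img"][:,:,::-1].copy()
c=np.array([.5604,.2114]);y=np.radians(8.24);u=np.array([np.cos(y),np.sin(y)]);n=np.array([-u[1],u[0]])
# expected: block front at joint .05, tray rim near edge when home, end fence
for a,b,z,col in [(-.0145,-.02,.054,(255,0,255)),(-.0145,.02,.054,(255,0,255)),(-.0585+.012,0,.09,(0,255,255)),(-.013,-.042,.041,(0,255,0)),(-.013,.042,.041,(0,255,0)),(-.013,0,.091,(0,255,0)),(.117,-.042,.041,(0,255,0)),(.117,.042,.041,(0,255,0))]:
    p=w2pix(d,np.r_[c+a*u+b*n,z]); cv2.circle(im,tuple(int(round(t)) for t in p),1,col,-1)
cv2.imwrite("pics/w7m.png",cv2.resize(im[60:340,120:400],None,fx=2.1,fy=2.1,interpolation=cv2.INTER_CUBIC))
E
```

```text
21.0 [0.44958267 0.19516109 0.1614976 ] 0.05129242754848737 [0.72333831 0.15411384 1.35182282]
```

View pics/w7m.png

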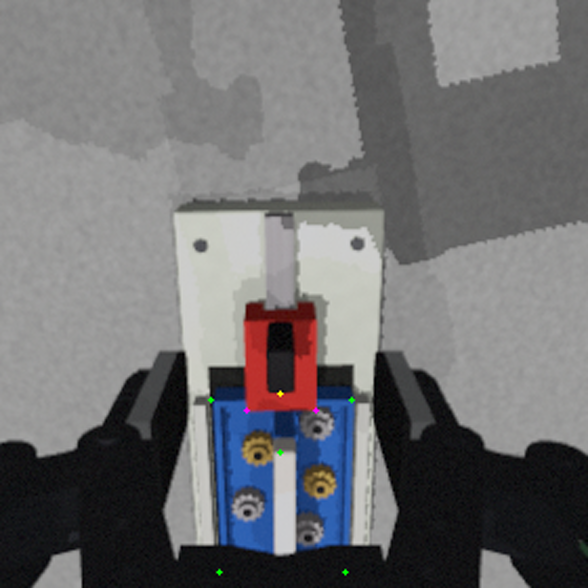

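```bash
python3 - <<'E'
from h import *
d=load("w7")
def dock(u,v,z):
    p=pix2w(d,(u+.5)/2.1-.5+120,(v+.5)/2.1-.5+60,z); c=np.array([.5604,.2114]);y=np.radians(8.24);e=p[:2]-c; return np.round([e@[np.cos(y),np.sin(y)],e@[-np.sin(y),np.cos(y)]],4)
print("back edge",dock(176,213,.025),dock(382,212,.025),"rail back",dock(280,214,.037),"fence near ends",dock(200,400,.037),dock(365,400,.037))
print("block front",dock(280,410,.054),"block back top",dock(280,318,.054),"fin front",dock(280,394,.09),"tray rim",dock(215,388,.041),dock(350,388,.041),"handle end",dock(284,438,.091),dock(284,452,.091))
im=d["img"][:,:,::-1]
c=cv2.resize(im[225:305,205:305],None,fx=7,fy=7,interpolation=cv2.INTER_CUBIC); cv2.imwrite("pics/z7.png",c)
E
```

```text
back edge [-0.1229 -0.058 ] [-0.1228  0.0576] rail back [-0.1247  0.0003] fence near ends [-0.0108 -0.0484] [-0.0101  0.0509]
block front [-0.0143 -0.0003] block back top [-0.0711 -0.    ] fin front [-0.0459 -0.0003] tray rim [-0.0212 -0.0386] [-0.0207  0.041 ] handle end [-0.0213  0.0016] [-0.013   0.0016]
```

View pics/z7.png

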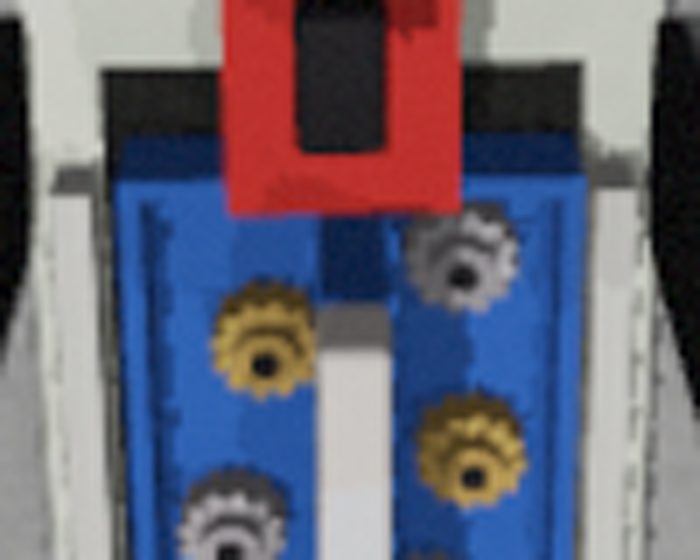

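The dark bands are the end faces of the tray wall and the bar. The true rim edge (v=250, crop y=400) and the bar end (crop y=452) fall on the fully-home markers, and the block front reads a joint value of about 0.050. I hand in.

```bash
python3 -c "
from h import *
print(robot.hand_in())"
```

```text
the job is handed in; nothing more can be done
None
```

The tray is in the dock, pushed home against the end fence, and the stop block is locked behind it. I handed the job in at about 21 s, with the gripper clear of everything; no verdict was reported.

**What went wrong on the way:** The first two grasps closed on nothing. Both camera views showed the real fingertips about 35 mm short of the reported TCP. I reached that much deeper and the third grasp held. The tray stayed upright with all its pinions during the misses.

**Last checks:**
- **Tray:** in the last wrist picture its near rim and bar end fell on the marks for dock x = 52 mm (fully home). It is about 1.5 mm off centre in y.
- **Pinions:** all five showed inside in the picture taken after setting down. The last picture shows the tray only in part; I could make out five there too.
- **Stop block:** its front edge read a joint value of 0.0502 and its fin 0.0506. It stopped hard at 43 N, so it should be clicked home. I judged this from the picture and the force, as the joint value cannot be read directly.
- **Bystanders:** the master gear and the cleaner bottle were still standing where they should be in the wrist picture after setting down. I did not check the screwdriver closely at the end, but the arm never worked near it.

**Disagreements:**
- While I set the tray down, the force reading showed no contact until a sudden 34 N.
- My first reading of the tray rim came out about 8 mm short, because I had taken the tray's end face for its rim.

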